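Open the two sliding vents of the bread box

ROBOT

A 6-joint arm with a two-finger parallel gripper is mounted at the origin on a cart in front of the work surface, level with it; the furniture and walls round the work are solid. World frame = base frame: x ahead of the robot, y to its left, z up, the work surface at z = 0. Lengths are in m, angles in rad, forces in N, time in s.
With the tool pointing down it reaches from about 0.35 to 0.775 m from the base axis. Payload 5.5 kg.
Tool frame: the origin (TCP) lies on the front face of the gripper's body, between the roots of the fingers; the fingertips stand 73 mm ahead of it and the grasp point (between the pads) lies 54 mm ahead of it; z points along the fingers, y is the line along which they close (so a half turn about z gives the same grasp; the last joint's range is limited). The gripper opens to 85 mm and grips with 20 to 120 N. Pads are 22 mm wide; open, the fingers measure 114 mm over their backs; the gripper's body (76 mm by 85 mm) begins 54 mm behind the grasp point. The pads swing forward as they close: fully open they stand 13 mm farther back than shut.
Start: joints at [-1.36, 0.313, 0.046, 1.304, 0, 1.431], TCP at [0.198, -0.54, 0.304] pointing down, gripper open.
Joint ranges: [-2.76, 2.76], [-0.86, 1.69], [-1.03, 1.26], [-2.2, 2.34], [-1.47, 1.5], [-3.14, 3.14]. Speed limits (rad/s): [2.57, 2.57, 3.14, 3.14, 3.14, 3.14].

INTERFACE

Orientations are given as a 3x3 rotation matrix whose columns are the frame's x, y, z axes.
In Python, from plant import bot, viewer gives the robot as it stands.
- The arm moves only by the tool send_rows, never from a script. Its argument "targets" is a list of rows, each an object with "translation": the shift along the tool's x, y, z each as a share of 150 mm, from -1 to 1, a list of three; "twist": the turn, a rotation vector about the tool's x, y, z each as a share of 90 degrees, from -1 to 1, a list of three. A call has 1 to 20 rows; each row is the pose to reach, as a shift and turn from the pose commanded when the call began, along the tool's axes at that moment; what a row does not reach only later rows make up. A row lasts 1/12 s, in which the tool goes at most 41.7 mm and 7.16 degrees, less where a joint would pass 70% of its speed; a pose out of reach is approached as far as the arm can. A call with a number of a shift or a turn outside -1 to 1 is refused whole. A call with a gripper value outside its range is refused whole. "claw" is the closure, from 0 (fully open) to 1 (shut), set as the call begins (left out, the last holds). The fingers move at their own pace and stop on an object; "newtons" is the grip in N (left out, the last holds). Time passes only in rows, so rows that repeat a pose let the fingers close. It gives the time, the measured TCP pose, the force, the opening and the grip force at its end, in the units of the state.
- bot.state(): the state, without advancing time (a new reading comes with each control period).
- viewer.read_camera(name): name is "scene" or "top" or "wrist"; returns the picture (480x640x3 uint8, red, green, blue); there is no depth.
- viewer.camera_model(name): a dict with "mtx" (3x3 intrinsics, pixels), "R" (3x3) and "t" (3): a world point X has camera coordinates R X + t; the wrist camera has in their place "mount" (4x4, takes a point from camera to tool coordinates, whose origin is the TCP and whose axes are the flange's). Camera axes: x right, y down, z forward; pixel columns grow to the right and rows downward; lengths in m; the calibration is good to about 2 mm. The wrist camera is an equidistant fisheye: a pixel r from the principal point sees the ray r / f radians off the axis. A picture is of the moment at which its call begins: read the wrist's pose just before it. camera_model takes no time and is no camera call.
- bot.sign_off(): hands the job in; it is judged then, once.
The state is a dict: "time_s": time; "qpos": joint angles; "joint_vel": joint speeds; "tau": joint torques, N m; "position": TCP position; "tcp_rot": TCP orientation; "wrist_force": force on the tool from outside, world axes, zero at the start; "wrist_torque": the same for the moment, N m; "grip_width": opening from 0.0 (shut) to 1.0 (fully open); "finger_force": force on a finger pad.
Only numpy, scipy, OpenCV 4.12 (cv2) and the standard library are available. Lean on these libraries where they do the work, as an engineer would, in place of code of your own. Each camera call takes 0.05 s, during which the arm holds its last target. There are 200 camera calls.

TASK

Air the bread box: slide both flush steel vent plates on its top fully open, each outward to its end stop so that the slotted grille under it is uncovered. The plates have no handles, so press a fingertip down on each and drag it; leave the timer on the box and the other things where they are.

Things in the scene. Friction and masses are not known exactly. Their poses are not given: they have to be found in the camera images.
- bread_box: fixed wooden bread box, 190 mm along its x, 340 mm along its y, 130 mm high; origin at the centre of its underside on the worktop, x points away from the robot (from the front with the bar handle to the back), y to its left, z up.
- box_top (a point): centre of the bread box's top, 130 mm above its underside. Its flat top holds two recesses 5 mm deep, each 74 mm along x and 140 mm along y (y from 10 to 150 mm on the left, -10 to -150 mm on the right, centred at x = -30 mm), in which the vent plates run.
- left_plate (a point): plain flush steel vent plate without handle, on the left (+y) half of the bread box's top: 72 mm along the box's x, 80 mm along its y, 4 mm thick. This point is the centre of its top face, 0.5 mm above the box's top; it moves with the plate, at box (-30, +50 mm) when shut and (-30, +110 mm) when fully open.
- vent_left (a joint): travel of the left vent plate in m along the bread box's +y axis (outward, away from the other plate): 0 = shut, covering its slotted grille, against the box's middle bar; 0.060 = fully open, at its end stop, grille uncovered. It runs with about 2 N of friction, has no spring and stays where left. A fingertip pressed down with 5 to 15 N drags it.
- right_plate (a point): plain flush steel vent plate without handle, on the right (-y) half of the bread box's top: 72 mm along the box's x, 80 mm along its y, 4 mm thick. This point is the centre of its top face, 0.5 mm above the box's top; it moves with the plate, at box (-30, -50 mm) when shut and (-30, -110 mm) when fully open.
- vent_right (a joint): travel of the right vent plate in m along the bread box's -y axis (outward, away from the other plate): 0 = shut, covering its slotted grille, against the box's middle bar; 0.060 = fully open, at its end stop, grille uncovered. It runs with about 2 N of friction, has no spring and stays where left. A fingertip pressed down with 5 to 15 N drags it.
- timer: bystander: round kitchen timer, 63 mm wide, 48 mm high, standing loose on the back strip of the bread box's top, behind the plates; origin at the centre of its underside
- mug: bystander: dark mug, 82 x 119 mm, 97 mm high, standing on the hob to the right of the box; origin at its underside
- espresso_cup: bystander: white espresso cup, 64 x 87 mm, 51 mm high, at the front left; origin at its underside
- tin: bystander: food tin, 57 mm wide, 72 mm high, standing on the hob; origin at its underside
- salt_shaker: bystander: salt shaker, 44 mm wide, 90 mm high, behind the box; origin at its underside

How it is judged:
At the end, for the whole second after the job is handed in: Both vent plates are within 7 mm of their outer end stops (travel over 53 of 60 mm) and at rest (value of joint each of vent_left, vent_right above 0.053 m and velocity of joint each of vent_left, vent_right below 0.005 m/s); the robot touches nothing.
It fails at once if the timer, mug, espresso cup, tin or salt shaker is shifted by more than 30 mm (distance of any of timer, mug, espresso_cup, tin, salt_shaker from where it was at the start of the episode above 0.03 m).
It also fails if it takes over 38 s, if anything falls off the work surface, if the arm or the gripper's body presses on something with over 40 N, if the wrist force passes 120 N, or if a joint passes its speed limit or range.

## Working session

There is one attempt and no reset: what is moved stays moved. The work goes in short steps, Python scripts to look and compute and a tool call to move; the robot and the scene stay as the last step left them, time stands still between calls to the robot, and variables do not carry over. Pictures are saved under pics/ and viewed, at most 10 in all, crops included, and the job is handed in when it is done.

Besides the shell and the picture viewer there is one more tool, called after ">>>" in YAML: its name, and indented under it one key for each argument. send_rows: Moves the arm, as the interface text tells. Shift numbers are shares of 150 mm and turn numbers shares of 90 degrees, none past 1 either way. Its arguments: {"type":"object","properties":{"targets":{"type":"array"},"claw":{"type":"number"},"newtons":{"type":"number"}},"required":["targets"]}

```bash
mkdir -p pics
python3 - <<'E'
from plant import bot, viewer
import cv2,numpy as np
for n in("scene","top"):
    cv2.imwrite(f"pics/{n}0.png",viewer.read_camera(n)[:,:,::-1])
    m=viewer.camera_model(n);print(n,{k:np.round(v,4).tolist() for k,v in m.items()})
s=bot.state();print(s["time_s"],s["position"],np.round(s["tcp_rot"],3).tolist())
E
```

```text
scene {'mtx': [[560.4408, 0.0, 320.2103], [0.0, 560.4408, 242.7435], [0.0, 0.0, 1.0]], 'R': [[0.811, -0.5851, 0.0003], [-0.4146, -0.575, -0.7053], [0.4128, 0.5719, -0.7089]], 't': [-0.4979, 0.252, 1.414]}
top {'mtx': [[531.0234, 0.0, 317.9957], [0.0, 531.0234, 251.4411], [0.0, 0.0, 1.0]], 'R': [[-0.0144, -0.9999, -0.0048], [-0.9921, 0.0149, -0.1243], [0.1244, 0.0029, -0.9922]], 't': [-0.0775, 0.5722, 1.2933]}
0.1 [ 0.19750083 -0.53965478  0.30308799] [[0.939, 0.344, -0.0], [0.344, -0.939, 0.002], [0.0, -0.002, -1.0]]
```

View pics/scene0.png

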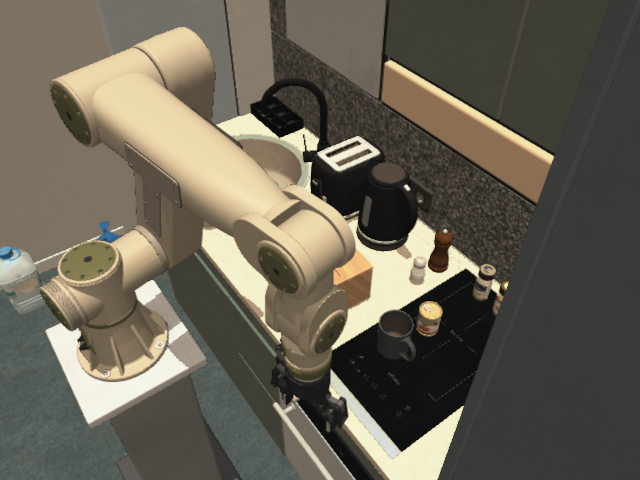

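View pics/top0.png

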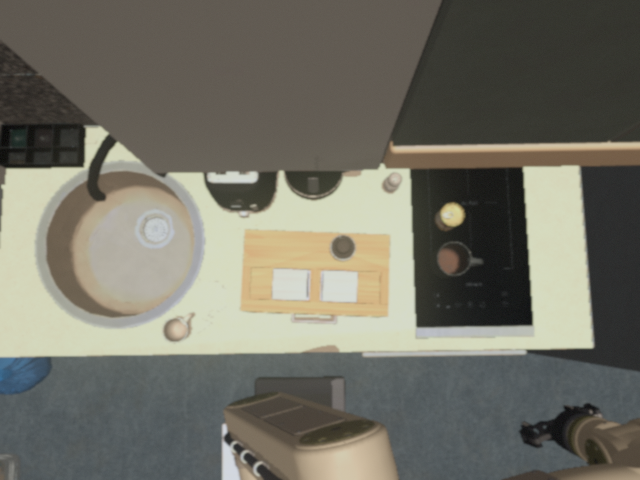

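The top view shows the box with its corners near (245,230), (390,235), (388,317) and (241,312). The pale plates are at about (291,284) and (338,286), and the timer is at (343,246). In the scene view the arm hides most of the box.

```bash
cat > h.py <<'E'
import numpy as np,cv2
from plant import bot,viewer
def ray(n,uv,s=None):
    m=viewer.camera_model(n);K=m["mtx"];uv=np.asarray(uv,float)
    p=np.array([(uv[0]-K[0,2])/K[0,0],(uv[1]-K[1,2])/K[1,1]])
    if n!="wrist":
        R,t=np.array(m["R"]),np.array(m["t"]);return -R.T@t,R.T@np.r_[p,1]
    th=np.linalg.norm(p);d=np.r_[p/th*np.sin(th),np.cos(th)];M=np.array(m["mount"]);R=np.array(s["tcp_rot"])
    return R@M[:3,3]+s["position"],R@M[:3,:3]@d
def plane(n,uv,z,s=None):
    o,d=ray(n,uv,s);return o+d*(z-o[2])/d[2]
def blobs(hsvmask,amin,amax):
    c,_=cv2.findContours(hsvmask,cv2.RETR_EXTERNAL,cv2.CHAIN_APPROX_NONE)
    return [cv2.minAreaRect(x) for x in c if amin<cv2.contourArea(x)<amax]
E
python3 - <<'E'
from h import *
im=cv2.imread("pics/top0.png");h=cv2.cvtColor(im,cv2.COLOR_BGR2HSV)
print(h[284,291],h[300,320],h[240,290],h[215,300])
w=np.zeros(h.shape[:2],np.uint8);w[225:325,235:395]=255
m=cv2.inRange(h,(0,0,150),(180,60,255))&w
for r in blobs(m,400,2500):print(r,[plane("top",p,.1305).round(4).tolist() for p in [r[0],*cv2.boxPoints(r)]])
m=cv2.inRange(h,(8,70,100),(22,255,255))&w
m=cv2.morphologyEx(m,cv2.MORPH_CLOSE,np.ones((9,9)))
for r in blobs(m,4000,20000):print("box",r,[plane("top",p,.13).round(4).tolist() for p in [r[0],*cv2.boxPoints(r)]])
M=viewer.camera_model("wrist");print(M)
E
```

```text
[ 42  12 218] [ 17  50 205] [ 21  88 212] [ 34  34 217]
box ((315.16070556640625, 273.2419128417969), (146.49949645996094, 82.26220703125), 2.1610796451568604) [[0.5085, -0.0789, 0.13], [0.4229, 0.0936, 0.13], [0.6137, 0.0871, 0.13], [0.5955, -0.2544, 0.13], [0.4055, -0.2414, 0.13]]
{'mtx': array([[371.64829954,   0.        , 323.59212058],
       [  0.        , 371.64829954, 236.66118107],
       [  0.        ,   0.        ,   1.        ]]), 'mount': array([[ 2.43668168e-04, -9.51087711e-01, -3.08920873e-01,
         7.90437721e-02],
       [ 9.99999915e-01,  1.28734602e-04,  3.92431397e-04,
        -6.30549124e-04],
       [-3.33467874e-04, -3.08920942e-01,  9.51087662e-01,
        -7.06797617e-02],
       [ 0.00000000e+00,  0.00000000e+00,  0.00000000e+00,
         1.00000000e+00]])}
```

>>> send_rows:
  targets:
    - {"translation": [0.235, -0.19, 0], "twist": [0, 0, 0]}
    - {"translation": [0.47, -0.38, 0], "twist": [0, 0, 0]}
    - {"translation": [0.7, -0.56, 0], "twist": [0, 0, 0]}
    - {"translation": [0.94, -0.75, 0], "twist": [0, 0, 0]}
    - {"translation": [0.94, -0.75, 0], "twist": [0, 0, 0]}
  claw: 1
  newtons: 40

```text
time_s: 0.52
position: [0.2926, -0.3813, 0.3036]
tcp_rot: [[0.938, 0.347, -0.0], [0.347, -0.938, 0.003], [0.001, -0.003, -1.0]]
wrist_force: [-1.6, 0.9, 0.2]
grip_width: 0.297
finger_force: 0.0
```

>>> send_rows:
  targets:
    - {"translation": [0.235, -0.19, 0], "twist": [0, 0, 0]}
    - {"translation": [0.47, -0.38, 0], "twist": [0, 0, 0]}
    - {"translation": [0.7, -0.56, 0], "twist": [0, 0, 0]}
    - {"translation": [0.94, -0.75, 0], "twist": [0, 0, 0]}
    - {"translation": [0.94, -0.75, 0], "twist": [0, 0, 0]}

```text
time_s: 0.93
position: [0.3864, -0.2279, 0.3038]
tcp_rot: [[0.938, 0.347, 0.0], [0.347, -0.938, 0.002], [0.001, -0.001, -1.0]]
wrist_force: [0.1, 0.0, -0.2]
grip_width: 0.004
finger_force: 0.0
```

>>> send_rows:
  targets:
    - {"translation": [0.235, -0.19, 0], "twist": [0, 0, 0.06]}
    - {"translation": [0.47, -0.38, 0], "twist": [0, 0, 0.12]}
    - {"translation": [0.7, -0.56, 0], "twist": [0, 0, 0.18]}
    - {"translation": [0.94, -0.75, 0], "twist": [0, 0, 0.256]}
    - {"translation": [0.94, -0.75, 0], "twist": [0, 0, 0.256]}
    - {"translation": [0.94, -0.75, 0], "twist": [0, 0, 0.256]}
    - {"translation": [0.94, -0.75, 0], "twist": [0, 0, 0.256]}

```text
time_s: 1.52
position: [0.4792, -0.0767, 0.3034]
tcp_rot: [[0.999, -0.048, -0.001], [-0.048, -0.999, -0.0], [-0.001, 0.0, -1.0]]
wrist_force: [-0.4, -1.1, 0.5]
grip_width: -0.0
finger_force: 0.0
```

Run:
```python
from h import *
s=bot.state();im=viewer.read_camera("wrist")
import pickle;pickle.dump({k:s[k] for k in("position","tcp_rot")},open("s1.pkl","wb"))
cv2.imwrite("pics/w1.png",im[:,:,::-1])
print(s["time_s"],s["position"],np.round(s["tcp_rot"],3).tolist(),s["grip_width"],s["wrist_force"])
```

```text
1.5167 [ 0.47921281 -0.07669806  0.30344035] [[0.999, -0.048, -0.001], [-0.048, -0.999, -0.0], [-0.001, 0.0, -1.0]] -9.717313989428211e-05 [-0.38506944 -1.0539341   0.47592224]
```

View pics/w1.png

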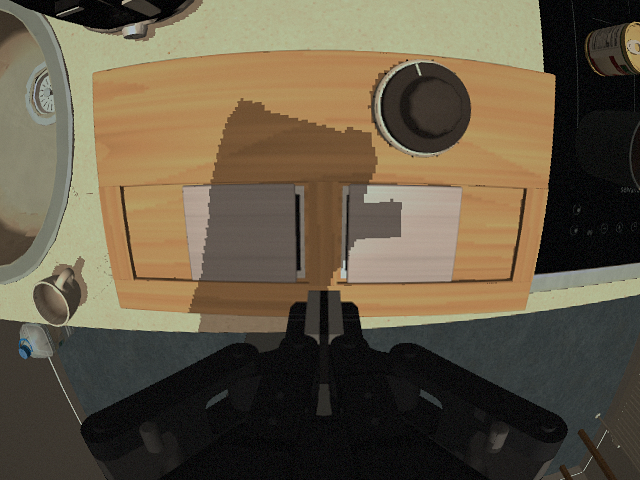

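The wrist view shows the left plate at corners (184,186), (296,184), (299,281) and (191,283), and the right plate at (348,184), (461,187), (452,283) and (347,281). The timer is at (421,108), and the back box corners are at (93,73) and (554,75).

Run:
```python
from h import *
import pickle;s=pickle.load(open("s1.pkl","rb"))
def tri(a,b):
    o1,d1=ray("top",a);o2,d2=ray("wrist",b,s)
    k=np.linalg.lstsq(np.c_[d1,-d2],o2-o1,rcond=None)[0]
    p,q=o1+k[0]*d1,o2+k[1]*d2;return ((p+q)/2).round(4),round(np.linalg.norm(p-q),4)
h=cv2.cvtColor(cv2.imread("pics/top0.png"),cv2.COLOR_BGR2HSV)
w=np.zeros(h.shape[:2],np.uint8);w[262:306,262:366]=255
m=cv2.inRange(h,(0,0,190),(180,32,255))&w
L=((184,186),(296,184),(299,281),(191,283));R=((348,184),(461,187),(452,283),(347,281))
r=sorted(blobs(m,300,2500));print(r)
for q,P in zip(r,(L,R)):
    c=np.mean(P,0);print("plate tri",tri(q[0],c),[plane("wrist",p,.1305,s).round(4).tolist() for p in P])
print("box back corners",tri((245,230),(93,73)),tri((390,235),(554,75)))
a,b=plane("wrist",(93,73),.13,s),plane("wrist",(554,75),.13,s);print(a,b)
y=(a-b)/np.linalg.norm(a-b);x=np.array([y[1],-y[0],0]);C=(a+b)/2-.095*x
print("yaw",np.degrees(np.arctan2(x[1],x[0])),"C",C)
for P in (L,R):
    for p in P:
        v=plane("wrist",p,.1305,s)-C;print((v@x).round(4),(v@y).round(4))
for l in (-.03,.05),(-.03,-.05):print("centre",C+l[0]*x+l[1]*y)
```

```text
[((290.5, 284.0), (30.0, 37.0), 90.0), ((338.5, 286.0), (30.0, 37.0), 90.0)]
plate tri (array([ 0.4845, -0.0213,  0.1338]), np.float64(0.0014)) [[0.5205, 0.0189, 0.1305], [0.5164, -0.0598, 0.1305], [0.446, -0.057, 0.1305], [0.4468, 0.0256, 0.1305]]
plate tri (array([ 0.478 , -0.1319,  0.1291]), np.float64(0.0011)) [[0.5147, -0.0942, 0.1305], [0.5105, -0.1735, 0.1305], [0.4374, -0.1713, 0.1305], [0.4444, -0.0916, 0.1305]]
box back corners (array([0.6114, 0.0828, 0.1352]), np.float64(0.0002)) (array([ 0.5961, -0.2555,  0.1235]), np.float64(0.0003))
[0.6126606  0.08640399 0.13      ] [ 0.59497483 -0.25087406  0.13      ]
yaw -3.0016567711207545 C [ 0.50894805 -0.07726038  0.13      ]
0.0065 0.0967
0.0065 0.0179
-0.0639 0.017
-0.0675 0.0995
0.0067 -0.0167
0.0066 -0.096
-0.0665 -0.0976
-0.0637 -0.0177
centre [ 0.48160746 -0.02575803  0.13      ]
centre [ 0.47637097 -0.12562083  0.13      ]
```

>>> send_rows:
  targets:
    - {"translation": [0, -0.17, 0.2], "twist": [0, 0, 0]}
    - {"translation": [0, -0.34, 0.4], "twist": [0, 0, 0]}
    - {"translation": [0, -0.34, 0.56], "twist": [0, 0, 0]}
    - {"translation": [0, -0.34, 0.61], "twist": [0, 0, 0]}
    - {"translation": [0, -0.34, 0.63], "twist": [0, 0, 0]}
    - {"translation": [0, -0.34, 0.63], "twist": [0, 0, 0]}
    - {"translation": [0, -0.34, 0.63], "twist": [0, 0, 0]}
    - {"translation": [0, -0.34, 0.63], "twist": [0, 0, 0]}

```text
time_s: 2.23
position: [0.4825, -0.0279, 0.211]
tcp_rot: [[0.999, -0.053, 0.003], [-0.053, -0.999, -0.001], [0.003, 0.001, -1.0]]
wrist_force: [0.0, 0.4, 1.0]
grip_width: 0.001
finger_force: 0.0
```

>>> send_rows:
  targets:
    - {"translation": [0, 0, 0.01], "twist": [0, 0, 0]}
    - {"translation": [0, 0, 0.02], "twist": [0, 0, 0]}
    - {"translation": [0, 0, 0.03], "twist": [0, 0, 0]}
    - {"translation": [0, 0, 0.03], "twist": [0, 0, 0]}
    - {"translation": [0, 0, 0.03], "twist": [0, 0, 0]}

```text
time_s: 2.65
position: [0.4814, -0.0268, 0.2048]
tcp_rot: [[0.999, -0.051, -0.0], [-0.051, -0.999, -0.0], [-0.0, 0.0, -1.0]]
wrist_force: [0.2, 0.1, -0.4]
grip_width: -0.001
finger_force: 0.0
```

>>> send_rows:
  targets:
    - {"translation": [0, 0, 0.007], "twist": [0, 0, 0]}
    - {"translation": [0, 0, 0.014], "twist": [0, 0, 0]}
    - {"translation": [0, 0, 0.014], "twist": [0, 0, 0]}
    - {"translation": [0, 0, 0.014], "twist": [0, 0, 0]}
    - {"translation": [0, 0, 0.014], "twist": [0, 0, 0]}

```text
time_s: 3.07
position: [0.4815, -0.0267, 0.2031]
tcp_rot: [[0.999, -0.051, 0.0], [-0.051, -0.999, -0.0], [0.0, 0.0, -1.0]]
wrist_force: [-1.9, 0.1, 5.2]
grip_width: -0.0
finger_force: 2.4
```

>>> send_rows:
  targets:
    - {"translation": [0, 0, 0.004], "twist": [0, 0, 0]}
    - {"translation": [0, 0, 0.004], "twist": [0, 0, 0]}
    - {"translation": [0, 0, 0.004], "twist": [0, 0, 0]}

```text
time_s: 3.32
position: [0.4815, -0.0267, 0.2031]
tcp_rot: [[0.999, -0.051, 0.001], [-0.051, -0.999, -0.0], [0.001, 0.0, -1.0]]
wrist_force: [-2.9, 1.1, 8.3]
grip_width: -0.0
finger_force: 4.7
```

>>> send_rows:
  targets:
    - {"translation": [0, -0.02, 0.002], "twist": [0, 0, 0]}
    - {"translation": [0, -0.04, 0.002], "twist": [0, 0, 0]}
    - {"translation": [0, -0.06, 0.002], "twist": [0, 0, 0]}
    - {"translation": [0, -0.08, 0.002], "twist": [0, 0, 0]}
    - {"translation": [0, -0.1, 0.002], "twist": [0, 0, 0]}
    - {"translation": [0, -0.12, 0.002], "twist": [0, 0, 0]}
    - {"translation": [0, -0.14, 0.002], "twist": [0, 0, 0]}
    - {"translation": [0, -0.16, 0.002], "twist": [0, 0, 0]}
    - {"translation": [0, -0.18, 0.002], "twist": [0, 0, 0]}
    - {"translation": [0, -0.2, 0.002], "twist": [0, 0, 0]}

```text
time_s: 4.15
position: [0.4831, 0.0027, 0.2031]
tcp_rot: [[0.999, -0.052, 0.001], [-0.052, -0.999, -0.002], [0.001, 0.002, -1.0]]
wrist_force: [-4.1, -2.1, 10.9]
grip_width: 0.001
finger_force: 5.6
```

Run:
```python
from h import *
s=bot.state();im=viewer.read_camera("wrist");cv2.imwrite("pics/w2.png",im[:,:,::-1])
print(s["time_s"],s["position"],s["wrist_force"])
```

```text
4.15 [0.4831027  0.00274685 0.2030587 ] [-4.13614187 -2.07387536 10.91267492]
```

View pics/w2.png

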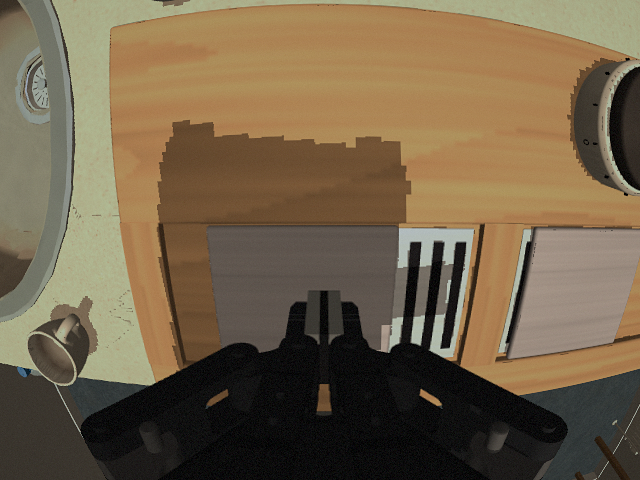

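The left plate is moving with the finger. Its grille now shows at x 400–470 px, and about 45 px of recess is still left on the outer side.

>>> send_rows:
  targets:
    - {"translation": [0, -0.02, 0], "twist": [0, 0, 0]}
    - {"translation": [0, -0.04, 0], "twist": [0, 0, 0]}
    - {"translation": [0, -0.06, 0], "twist": [0, 0, 0]}
    - {"translation": [0, -0.08, 0], "twist": [0, 0, 0]}
    - {"translation": [0, -0.1, 0], "twist": [0, 0, 0]}
    - {"translation": [0, -0.12, 0], "twist": [0, 0, 0]}
    - {"translation": [0, -0.135, 0], "twist": [0, 0, 0]}
    - {"translation": [0, -0.15, 0], "twist": [0, 0, 0]}
    - {"translation": [0, -0.165, 0], "twist": [0, 0, 0]}
    - {"translation": [0, -0.18, 0], "twist": [0, 0, 0]}
    - {"translation": [0, -0.18, 0], "twist": [0, 0, 0]}

```text
time_s: 5.12
position: [0.4853, 0.029, 0.2031]
tcp_rot: [[0.999, -0.052, 0.003], [-0.052, -0.999, -0.004], [0.003, 0.004, -1.0]]
wrist_force: [-0.8, -4.5, 8.1]
grip_width: -0.0
finger_force: 4.3
```

>>> send_rows:
  targets:
    - {"translation": [0, 0, -0.05], "twist": [0, 0, 0]}
    - {"translation": [0, 0, -0.2], "twist": [0, 0, 0]}
    - {"translation": [0, 0.2, -0.35], "twist": [0, 0, 0]}
    - {"translation": [0, 0.4, -0.4], "twist": [0, 0, 0]}
    - {"translation": [0, 0.6, -0.4], "twist": [0, 0, 0]}
    - {"translation": [0, 0.7, -0.4], "twist": [0, 0, 0]}
    - {"translation": [0, 0.7, -0.4], "twist": [0, 0, 0]}
    - {"translation": [0, 0.7, -0.4], "twist": [0, 0, 0]}

```text
time_s: 5.78
position: [0.4788, -0.0751, 0.2618]
tcp_rot: [[0.999, -0.053, -0.0], [-0.053, -0.999, 0.001], [-0.0, -0.001, -1.0]]
wrist_force: [-0.2, 0.4, -1.1]
grip_width: -0.001
finger_force: 0.0
```

Run:
```python
from h import *
s=bot.state();im=viewer.read_camera("wrist");cv2.imwrite("pics/w3.png",im[:,:,::-1])
print(s["time_s"],s["position"],s["wrist_force"])
import pickle;pickle.dump({k:s[k] for k in("position","tcp_rot")},open("s3.pkl","wb"))
```

```text
5.7833 [ 0.47882393 -0.07512861  0.26175087] [-0.24587467  0.35588807 -1.08683015]
```

View pics/w3.png

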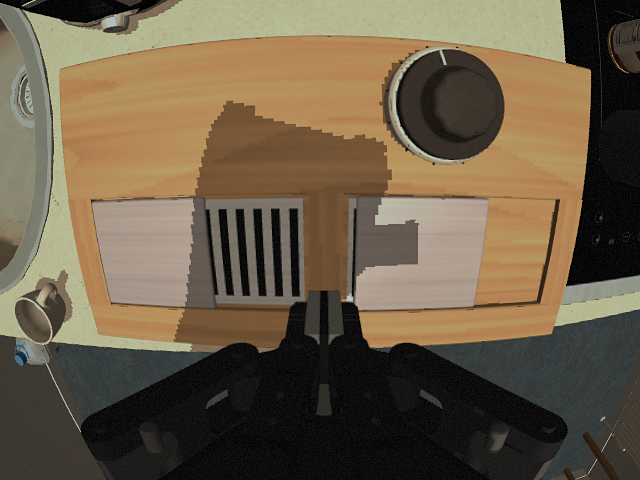

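The left plate has reached its outer end (92–210 px) and all its grille slots show. The right plate is still near shut (355–488 px).

>>> send_rows:
  targets:
    - {"translation": [0, 0.2, 0.1], "twist": [0, 0, 0]}
    - {"translation": [0, 0.34, 0.25], "twist": [0, 0, 0]}
    - {"translation": [0, 0.34, 0.34], "twist": [0, 0, 0]}
    - {"translation": [0, 0.34, 0.365], "twist": [0, 0, 0]}
    - {"translation": [0, 0.34, 0.375], "twist": [0, 0, 0]}
    - {"translation": [0, 0.34, 0.375], "twist": [0, 0, 0]}
    - {"translation": [0, 0.34, 0.375], "twist": [0, 0, 0]}
    - {"translation": [0, 0.34, 0.375], "twist": [0, 0, 0]}

```text
time_s: 6.5
position: [0.477, -0.1252, 0.2067]
tcp_rot: [[0.999, -0.05, 0.002], [-0.05, -0.999, -0.001], [0.002, 0.001, -1.0]]
wrist_force: [0.2, 0.1, 0.4]
grip_width: -0.001
finger_force: 0.0
```

>>> send_rows:
  targets:
    - {"translation": [0, 0, 0.007], "twist": [0, 0, 0]}
    - {"translation": [0, 0, 0.014], "twist": [0, 0, 0]}
    - {"translation": [0, 0, 0.014], "twist": [0, 0, 0]}
    - {"translation": [0, 0, 0.014], "twist": [0, 0, 0]}
    - {"translation": [0, 0, 0.014], "twist": [0, 0, 0]}

```text
time_s: 6.92
position: [0.4764, -0.1257, 0.2036]
tcp_rot: [[0.999, -0.051, 0.0], [-0.051, -0.999, -0.0], [0.0, 0.0, -1.0]]
wrist_force: [-0.2, -0.0, -0.4]
grip_width: -0.002
finger_force: 0.0
```

>>> send_rows:
  targets:
    - {"translation": [0, 0, 0.005], "twist": [0, 0, 0]}
    - {"translation": [0, 0, 0.01], "twist": [0, 0, 0]}
    - {"translation": [0, 0, 0.01], "twist": [0, 0, 0]}
    - {"translation": [0, 0, 0.01], "twist": [0, 0, 0]}

```text
time_s: 7.25
position: [0.4764, -0.1257, 0.2031]
tcp_rot: [[0.999, -0.051, 0.001], [-0.051, -0.999, -0.0], [0.001, 0.0, -1.0]]
wrist_force: [-2.7, 1.2, 8.1]
grip_width: 0.0
finger_force: 4.0
```

>>> send_rows:
  targets:
    - {"translation": [0, 0.02, 0.002], "twist": [0, 0, 0]}
    - {"translation": [0, 0.04, 0.002], "twist": [0, 0, 0]}
    - {"translation": [0, 0.06, 0.002], "twist": [0, 0, 0]}
    - {"translation": [0, 0.08, 0.002], "twist": [0, 0, 0]}
    - {"translation": [0, 0.1, 0.002], "twist": [0, 0, 0]}
    - {"translation": [0, 0.12, 0.002], "twist": [0, 0, 0]}
    - {"translation": [0, 0.14, 0.002], "twist": [0, 0, 0]}
    - {"translation": [0, 0.16, 0.002], "twist": [0, 0, 0]}
    - {"translation": [0, 0.18, 0.002], "twist": [0, 0, 0]}
    - {"translation": [0, 0.2, 0.002], "twist": [0, 0, 0]}

```text
time_s: 8.08
position: [0.4748, -0.1556, 0.2031]
tcp_rot: [[0.999, -0.051, 0.001], [-0.051, -0.999, -0.0], [0.001, -0.0, -1.0]]
wrist_force: [-2.8, 1.8, 9.4]
grip_width: 0.004
finger_force: 5.1
```

>>> send_rows:
  targets:
    - {"translation": [0, 0.02, 0], "twist": [0, 0, 0]}
    - {"translation": [0, 0.04, 0], "twist": [0, 0, 0]}
    - {"translation": [0, 0.06, 0], "twist": [0, 0, 0]}
    - {"translation": [0, 0.08, 0], "twist": [0, 0, 0]}
    - {"translation": [0, 0.1, 0], "twist": [0, 0, 0]}
    - {"translation": [0, 0.12, 0], "twist": [0, 0, 0]}
    - {"translation": [0, 0.135, 0], "twist": [0, 0, 0]}
    - {"translation": [0, 0.15, 0], "twist": [0, 0, 0]}
    - {"translation": [0, 0.165, 0], "twist": [0, 0, 0]}
    - {"translation": [0, 0.18, 0], "twist": [0, 0, 0]}
    - {"translation": [0, 0.18, 0], "twist": [0, 0, 0]}

```text
time_s: 9.0
position: [0.4738, -0.1814, 0.2031]
tcp_rot: [[0.999, -0.05, 0.002], [-0.051, -0.999, 0.003], [0.002, -0.003, -1.0]]
wrist_force: [-1.8, 6.9, 10.5]
grip_width: -0.002
finger_force: 5.3
```

>>> send_rows:
  targets:
    - {"translation": [0, 0, -0.05], "twist": [0, 0, 0]}
    - {"translation": [0, 0, -0.2], "twist": [0, 0, 0]}
    - {"translation": [0, -0.2, -0.35], "twist": [0, 0, 0]}
    - {"translation": [0, -0.4, -0.4], "twist": [0, 0, 0]}
    - {"translation": [0, -0.6, -0.4], "twist": [0, 0, 0]}
    - {"translation": [0, -0.7, -0.4], "twist": [0, 0, 0]}
    - {"translation": [0, -0.7, -0.4], "twist": [0, 0, 0]}
    - {"translation": [0, -0.7, -0.4], "twist": [0, 0, 0]}

```text
time_s: 9.67
position: [0.479, -0.0774, 0.262]
tcp_rot: [[0.999, -0.05, 0.0], [-0.05, -0.999, -0.001], [0.0, 0.001, -1.0]]
wrist_force: [0.3, 0.1, -1.0]
grip_width: 0.0
finger_force: 0.0
```

Run:
```python
from h import *
s=bot.state();im=viewer.read_camera("wrist");cv2.imwrite("pics/w4.png",im[:,:,::-1])
print(s["time_s"],s["position"],s["wrist_force"])
```

```text
9.6667 [ 0.47896742 -0.07735311  0.26200324] [ 0.3331376   0.14921529 -0.95564614]
```

View pics/w4.png

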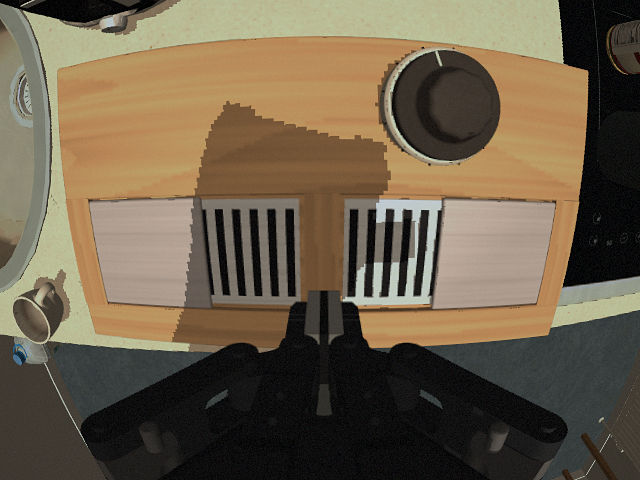

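Both plates are now at their outer stops (left 90–210 px, right 437–555 px). Both grilles are fully uncovered, the timer hasn't moved and the gripper is clear of everything.

```bash
python3 -c "
from plant import bot
print(bot.sign_off())"
```

```text
the job is handed in; nothing more can be done
None
```

Both vent plates are fully open against their outer stops with the grilles uncovered, the timer was left in place and nothing else was touched, and the job was handed in at about 10 s of the 38 s allowed.

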